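Tighten the suction unit's union nut with an adjustable wrench

TASK

The adjustable wrench lies loosely around the brass union nut on top of the suction unit. Roll the wrench's worm with a light press of a fingertip until the jaws just fit the nut, then swing the handle clockwise (seen from above) to turn the nut until it stops fully home; do not force it further there, for that springs the jaws open. Leave the wrench lying snug on the nut, take the robot's hand off, and do not disturb the other things.

Things in the scene. Friction and masses are not known exactly. Their poses are not given: they have to be found in the camera images.
- unit: bench-top suction unit: fixed white and grey case, flat deck 70 mm above the table. Origin on the table below the nut's axis, z up; case from x -153 to 153, y -143 to 223 mm. A brass hose tail sticks up through the nut to 113 mm above the table; a filter pot (radius 20, 36 mm tall) stands on the deck at (115, -105) mm
- nut_top (a point): centre of the top face of the brass hex nut, 92 mm above the table. The nut is 30 mm across flats, 17 mm tall, sits on a 5 mm washer of 44 mm diameter; vertical axis. The point's y axis is square to one pair of flats
- nut (a joint): angle of the nut about its vertical axis, rad, growing CLOCKWISE seen from above (tightening). It starts between 0 and 0.16 and meets a firm stop, fully home, after a further turn of between 0.5 and 0.8 rad that only the feel of the handle tells. Thread friction about 0.15 N m; it stays where it is left
- wrench: loose adjustable wrench, steel, black rubber grip, 0.38 kg, 187 mm long, flat on the deck around the nut. Origin at deck height, on the nut's axis when pushed fully on; x points out of the mouth, handle to -x. Head 5 to 18 mm above the deck; fixed jaw face at y = 15 mm, sliding jaw on the -y side, throat at x = -18.5 mm. Slack jaws slip round the nut; snug, they give way at some 45 N
- jaw (a joint): travel of the sliding jaw in m, growing as it CLOSES: the mouth is 36 mm minus this (0.006 is 30 mm). Starts between about -0.002 and 0.002. Follows the worm: 1.27 mm per radian
- worm_top (a point): point at the top of the worm, mid-length, 22 mm above the deck, 4 mm above the head around it; moves with the wrench, axes as the wrench's, at (-38, -6, 22) mm in its frame. Dragging the worm's top towards the mouth (wrench +x) closes the jaw; this needs about 6 N of drag, so some 8 to 10 N of press by a fingertip. It stays where left
- handle (a point): point on top of the rubber grip, on its middle line, 130 mm from the nut's axis: push or hold here to swing the wrench. Axes as the wrench's. The grip reaches from x = -72 to -172 mm in the wrench's frame, is 24 mm wide (y -12 to 12) and 18 mm thick, lying on the deck
- gasket: loose black rubber ring, 36 mm outside, 6 mm tall, lying on the deck; bystander. Origin at the centre of its underside
- sanitiser: bottle, 64 mm diameter, 170 mm tall, on the table; bystander. Origin at the centre of its underside
- bowl: steel bowl, 120 mm diameter, 50 mm tall, on the table; bystander. Origin at the centre of its underside
- worm: the worm itself, a knurled steel roller of 10 mm radius and 16 mm length in a window of the wrench's head. Origin at its middle, on its axis, 12 mm above the deck; y along the axis; turns with the worm. Never press it with more than 22 N
Things that resemble listed ones, but are neither listed nor needed, are in the scene too. There is more than one size of the wrench; the job needs the largest.

How it is judged:
By the outcome, as a careful person would: the job done as asked, in the order asked, and still so for the second after the job is handed in, with the robot touching nothing.
It also fails if it takes over 72 s, if anything falls off the work surface, if the arm or the gripper's body presses on something with over 40 N, if the wrist force passes 120 N, or if a joint passes its speed limit or range.

ROBOT

A 6-joint arm with a two-finger parallel gripper is mounted at the origin on the work surface. World frame = base frame: x ahead of the robot, y to its left, z up, the work surface at z = 0. Lengths are in mm, angles in rad, forces in N, time in s.
With the tool pointing down it reaches from about 275 to 725 mm from the base axis. Payload 5.6 kg.
Tool frame: the origin (TCP) lies on the front face of the gripper's body, between the roots of the fingers; the fingertips stand 73 mm ahead of it and the grasp point (between the pads) lies 54 mm ahead of it; z points along the fingers, y is the line along which they close (so a half turn about z gives the same grasp; the last joint's range is limited). The gripper opens to 85 mm and grips with 20 to 120 N. Pads are 22 mm wide; open, the fingers measure 114 mm over their backs; the gripper's body (76 mm by 85 mm) begins 54 mm behind the grasp point. The pads swing forward as they close: fully open they stand 13 mm farther back than shut.
Start: joints at [1.421, 0.255, 0.108, 0, -1.424, -0.285], TCP at [231.649, 498.831, 303.883] pointing down, gripper open.
Joint ranges: [-2.95, 2.95], [-1.21, 1.97], [-1.09, 1.5], [-2.87, 1.71], [-2.94, -0.07], [-3.05, 3.05]. Speed limits (rad/s): [2.57, 2.57, 3.14, 3.14, 3.14, 3.14].

INTERFACE

Orientations are given as a unit quaternion [w, x, y, z].
In Python, from cell import readout, vision, order gives the robot as it stands.
- The arm moves only by the tool drive_tool, never from a script. Its arguments are lists of equal length, an entry for each row: "rot": the turn, a rotation vector about the tool's x, y, z in degrees, a list of three; "delta_pos": the shift along the tool's x, y, z in mm, a list of three; "grip": the closure, from 0 (fully open) to 1 (shut). A call has exactly 8 rows; each row is the pose to reach, as a shift and turn from the pose commanded when the call began, along the tool's axes at that moment; what a row does not reach only later rows make up. A row lasts 1/8 s, in which the tool goes at most 62.5 mm and 10.7 degrees, less where a joint would pass 70% of its speed; a pose out of reach is approached as far as the arm can. A call with a gripper value outside its range is refused whole. The fingers move at their own pace and stop on an object; "force" is the grip in N (left out, the last holds). Time passes only in rows, so rows that repeat a pose let the fingers close, or fill a call up. It gives the time, the measured TCP pose, the force, the opening and the grip force at its end, in the units of the state.
- readout.sense(): the state, without advancing time (a new reading comes with each control period).
- vision.get_image(name): name is "side" or "top" or "wrist"; returns the picture (400x640x3 uint8, red, green, blue); there is no depth.
- vision.get_calibration(name): a dict with "fx", "fy", "cx", "cy" (pixels), "k1" (the pictures are not rectified: a ray, as slopes to the right and down, at radius r is drawn at 1 + k1 r^2 times it, then the intrinsics apply), "extrinsics" (4x4, takes a point from camera to world coordinates). Camera axes: x right, y down, z forward; pixel columns grow to the right and rows downward; lengths in mm; the calibration is good to about 2 mm. A picture is of the moment at which its call begins: read the wrist's pose just before it. get_calibration takes no time and is no camera call; for the wrist camera it gives the pose at the moment of the call.
- order.sign_off(): hands the job in; it is judged then, once.
The state is a dict: "time": time; "q": joint angles; "dq": joint speeds; "effort": joint torques, N m; "tool_pos": TCP position; "orientation": TCP orientation; "ft_force": force on the tool from outside, world axes, zero at the start; "ft_torque": the same for the moment, N m; "gripper_width": opening from 0.0 (shut) to 1.0 (fully open); "grip_force": force on a finger pad.
Only numpy, scipy, OpenCV 4.12 (cv2) and the standard library are available. Lean on these libraries where they do the work, as an engineer would, in place of code of your own. Each camera call takes 0.05 s, during which the arm holds its last target. There are 200 camera calls.

## Working session

There is one attempt and no reset: what is moved stays moved. The work goes in short steps, Python scripts to look and compute and a tool call to move; the robot and the scene stay as the last step left them, time stands still between calls to the robot, and variables do not carry over. Pictures are saved under pics/ and viewed, at most 10 in all, crops included, and the job is handed in when it is done.

Besides the shell and the picture viewer there is one more tool, called by a JSON object that holds its "op" and its "data". drive_tool: Moves the arm, as the interface text tells. Its arguments: {"type":"object","properties":{"rot":{"type":"array"},"delta_pos":{"type":"array"},"grip":{"type":"array"},"force":{"type":"number"}},"required":["rot","delta_pos","grip"]}

```bash
mkdir -p pics
cat > h.py <<'E'
import numpy as np, cv2
from cell import readout, vision, order
def grab(n,f):
    c=vision.get_calibration(n); im=vision.get_image(n)
    cv2.imwrite('pics/'+f,cv2.cvtColor(im,cv2.COLOR_RGB2BGR)); return im,c
def ray(c,u,v):
    K=np.array([[c['fx'],0,c['cx']],[0,c['fy'],c['cy']],[0,0,1.]])
    a=cv2.undistortPoints(np.array([[[u,v]]],float),K,np.array([c['k1'],0,0,0,0.]))[0,0]
    E=np.array(c['extrinsics']); return E[:3,3],E[:3,:3]@np.array([a[0],a[1],1])
def onz(c,u,v,z):
    o,d=ray(c,u,v); return o+d*(z-o[2])/d[2]
def proj(c,p):
    E=np.array(c['extrinsics']); q=E[:3,:3].T@(np.array(p,float)-E[:3,3]); x,y=q[0]/q[2],q[1]/q[2]
    s=1+c['k1']*(x*x+y*y); return c['fx']*x*s+c['cx'],c['fy']*y*s+c['cy']
E
python3 - <<'E'
from h import *
import pickle
C={}
ims=[]
for n in('top','side'):
    im,c=grab(n,n+'0.png'); C[n]=c; print(n,np.round(np.array(c['extrinsics']),2).tolist(),c['fx'],c['k1'])
pickle.dump(C,open('C.pkl','wb'))
s=readout.sense(); print(s)
E
```

```text
top [[-0.0, -1.0, 0.06, 587.83], [-1.0, 0.0, -0.02, 14.42], [0.02, -0.06, -1.0, 1267.93], [0.0, 0.0, 0.0, 1.0]] 398.409162042287 -0.012674376575779689
side [[-1.0, -0.07, 0.06, 567.51], [-0.09, 0.53, -0.84, 966.46], [0.02, -0.85, -0.53, 698.0], [0.0, 0.0, 0.0, 1.0]] 381.5429969496109 -0.00564896694723275
{'time': 0.1, 'q': array([ 1.42057706e+00,  2.55714494e-01,  1.07144994e-01, -4.27288998e-04,
       -1.42389057e+00, -2.84560411e-01]), 'dq': array([ 5.41675675e-04, -1.42334258e-03, -4.88344593e-06,  1.14271928e-03,
        1.37925441e-03,  6.32811758e-04]), 'effort': array([-3.07048889e-03, -3.87601483e+01,  2.38474524e+01,  5.37787244e+00,
       -3.76636890e-03,  4.27724757e-06]), 'tool_pos': array([231.49775035, 498.5674056 , 303.07564881]), 'orientation': array([ 8.44181107e-04,  9.76456596e-01, -2.15712261e-01, -1.55005243e-04]), 'ft_force': array([0.4153712 , 0.89622583, 0.22072054]), 'ft_torque': array([-0.00132362, -0.02759672,  0.0100724 ]), 'grip_force': 0.0, 'gripper_width': 0.9987408187999812}
```

View pics/top0.png

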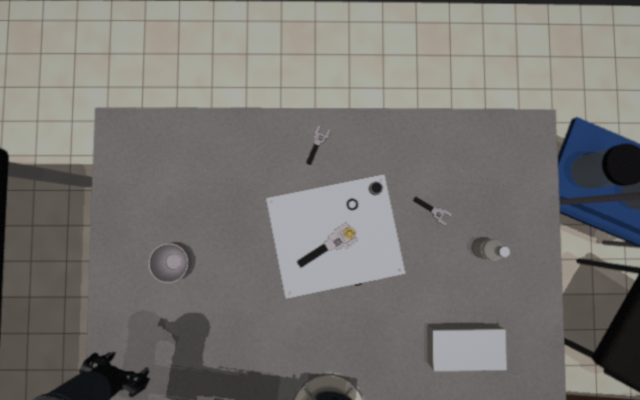

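View pics/side0.png

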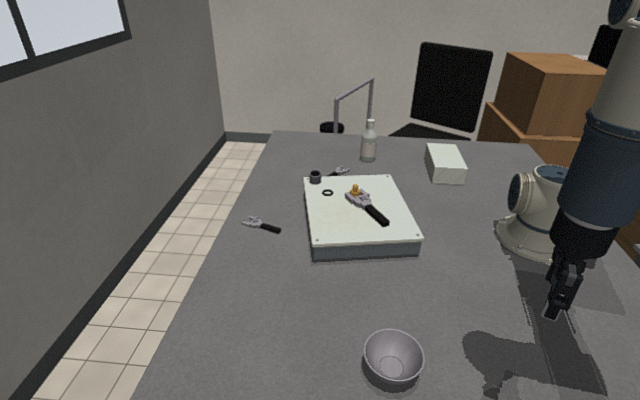

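The top view shows three wrenches: (318,145) and (432,208) lie on the table, and (328,245) is on the case around the brass nut at (348,232). The one on the nut is the largest and fits the description. I'll measure it and confirm in a crop.

Run:
```python
from h import *
import pickle
C=pickle.load(open('C.pkl','rb'));c=C['top']
b=cv2.imread('pics/top0.png');h=cv2.cvtColor(b,cv2.COLOR_BGR2HSV)
cv2.imwrite('pics/crop0.png',cv2.resize(b[165:305,250:420],None,fx=4,fy=4,interpolation=cv2.INTER_CUBIC))
m=((h[...,1]>110)&(h[...,0]>12)&(h[...,0]<35)).astype(np.uint8); m[:165]=0;m[305:]=0;m[:,:250]=0;m[:,420:]=0
v,u=np.nonzero(m);print('brass',len(u),u.mean(),v.mean(),onz(c,u.mean(),v.mean(),95).round(1))
d=(h[...,2]<60).astype(np.uint8);d[:165]=0;d[290:]=0;d[:,:270]=0;d[:,400:]=0
n,l,s,ce=cv2.connectedComponentsWithStats(d)
for i in range(1,n):
    if s[i,4]>15:
        v,u=np.nonzero(l==i);print(s[i],ce[i].round(1),onz(c,*ce[i],88).round(1),cv2.minAreaRect(np.c_[u,v].astype(np.float32)))
for n in [(269,198),(384,177),(403,273),(287,297)]: print(onz(c,*n,70).round(0))
v,u=np.nonzero(((cv2.imread('pics/side0.png')[...,0].astype(int)+60<cv2.imread('pics/side0.png')[...,2]))); k=(abs(u-355)<20)&(abs(v-190)<20);print('side brass',u[k].mean(),v[k].mean(),onz(C['side'],u[k].mean(),v[k].mean(),100))
```

```text
brass 66 348.74242424242425 232.83333333333334 [549.1 -62.2  95. ]
[371 183  10  10  77] [375.9 187.4] [ 683.4 -144.4   88. ] ((375.5, 187.5), (9.0, 9.0), 90.0)
[298 245  29  21 206] [312.  255.2] [483.6  45.8  88. ] ((312.0026550292969, 255.2374267578125), (6.518795490264893, 31.355770111083984), 56.88865280151367)
[653. 175.  70.]
[ 716. -172.   70.]
[ 428. -226.   70.]
[359. 120.  70.]
side brass 354.8378378378378 190.09459459459458 [548.41951322 -51.78253878 100.        ]
```

View pics/crop0.png

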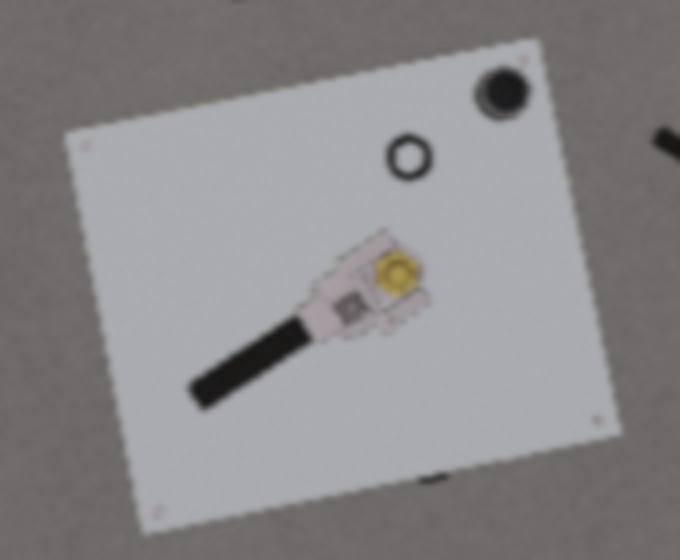

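The crop confirms it: the large wrench's mouth is on the brass nut at crop (398,272), its worm is at (350,307) and the black grip is at (250,362). I'm moving to hover over the worm with the fingers shut.

{"op": "drive_tool", "data": {"rot": [[0,0,33.4],[0,0,33.4],[0,0,33.4],[0,0,33.4],[0,0,33.4],[0,0,33.4],[0,0,33.4],[0,0,33.4]], "delta_pos": [[488,358,30],[488,358,30],[488,358,30],[488,358,30],[488,358,30],[488,358,30],[488,358,30],[488,358,30]], "grip": [1,1,1,1,1,1,1,1], "force": 30}}

```text
time: 1.1
tool_pos: [472.9, 59.4, 278.9]
orientation: [-0.0, 0.873, -0.487, -0.0]
ft_force: [1.2, 0.6, 0.2]
gripper_width: -0.002
grip_force: 0.0
```

Run:
```python
from h import *
s=readout.sense();im,c=grab('wrist','w1.png');E=np.array(c['extrinsics']);print(s['tool_pos'],s['q'],E.round(2).tolist(),c['fx'],c['k1'])
for p in [(549,-61,92),(524,-32,92)]: print(proj(c,p))
```

```text
[472.85031104  59.37369039 278.90319761] [ 4.54710617e-01  1.19313831e-01 -1.24514621e-01 -2.26546548e-04
 -1.32709033e+00  9.86193293e-02] [[-0.85, -0.5, -0.15, 510.2], [-0.53, 0.82, 0.24, -0.63], [0.0, 0.28, -0.96, 348.6], [0.0, 0.0, 0.0, 1.0]] 352.29426643092336 -0.046914776622259055
(np.float64(320.53658823859365), np.float64(-18.422134182979505))
(np.float64(329.49917779997713), np.float64(42.67123225935853))
```

View pics/w1.png

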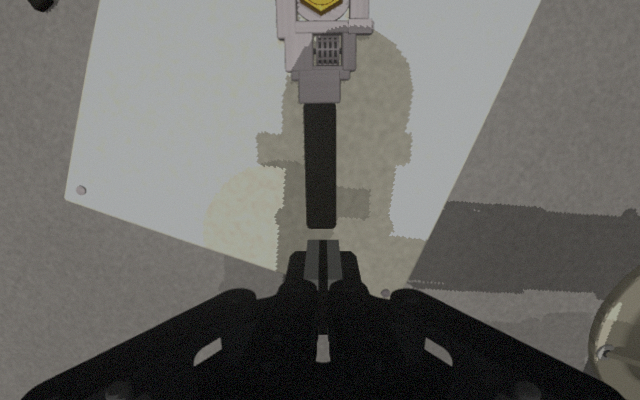

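Wrist view: the grip runs from (321,228) to (320,103), the knurled worm is at (327,50), and the nut is at the top edge near (321,0). The shut fingertips are at about (323,245).

Run:
```python
from h import *
c=vision.get_calibration('wrist')
b=cv2.imread('pics/w1.png').astype(int)
w=onz(c,327.5,50,91);g0=onz(c,321,228,84);g1=onz(c,320,103,88);hx=onz(c,320,-8,92)
x=g1-g0;L=np.linalg.norm(x[:2]);a=np.degrees(np.arctan2(x[1],x[0]));X=x[:2]/L;Y=np.array([-X[1],X[0]])
print(w.round(1),g0.round(1),g1.round(1),L,a)
o1=g1[:2]+72*X; print('origin from grip',o1, 'from worm',w[:2]+38*X+6*Y)
W=w[:2]; t=readout.sense()['tool_pos'][:2]
q=readout.sense()['orientation'];th=2*np.arctan2(q[2],q[1]);tx=np.array([np.cos(th),np.sin(th)]);ty=np.array([tx[1],-tx[0]])
print('tool delta to worm',tx@(W-t),ty@(W-t),np.degrees(th))
```

```text
[524.1 -33.9  91. ] [458.9  81.6  84. ] [510.   -0.9  88. ] 97.13618578416495 -58.23692391374811
origin from grip [547.94928638 -62.15772955] from worm [549.16825887 -63.02353177]
tool delta to worm 100.44481328607861 3.6941491081726796 -58.57706877486699
```

{"op": "drive_tool", "data": {"rot": [[0,0,0],[0,0,0],[0,0,0],[0,0,0],[0,0,0],[0,0,0],[0,0,0],[0,0,0]], "delta_pos": [[50,4,30],[91,4,60],[91,4,94],[91,4,94],[91,4,94],[91,4,94],[91,4,94],[91,4,94]], "grip": [1,1,1,1,1,1,1,1]}}

```text
time: 2.15
tool_pos: [516.9, -18.0, 185.7]
orientation: [-0.0, 0.873, -0.487, 0.0]
ft_force: [-0.3, -0.1, -0.5]
gripper_width: 0.003
grip_force: 0.0
```

Run:
```python
from h import *
s=readout.sense();im,c=grab('wrist','w2.png');print(s['tool_pos'],s['ft_force'])
print(np.array(c['extrinsics'])[:3,3].round(1), [np.round(proj(c,p)) for p in [(548.5,-62.5,92),(524.1,-33.9,92)]])
```

```text
[516.94444822 -17.98463069 185.71838722] [-0.33729893 -0.13912307 -0.54674604]
[554.2 -78.  255.5] [array([316., 131.]), array([328., 208.])]
```

View pics/w2.png

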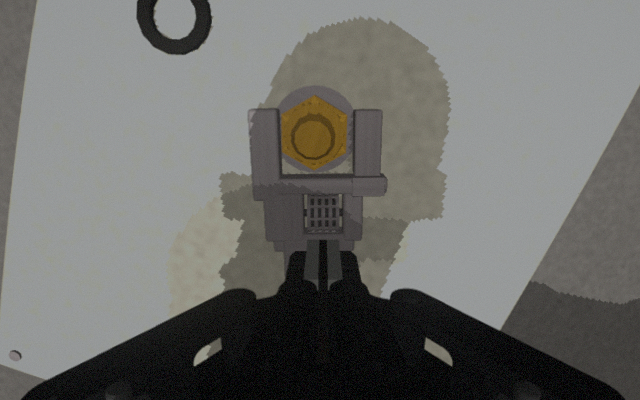

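The worm is now at (323,213), in line with the tips at column 323. The nut at (315,132) sits between jaw faces at columns 280 and 354, with a few pixels of slack and its flats nearly parallel to the jaws.

Run:
```python
from h import *
c=vision.get_calibration('wrist');s=readout.sense()
q=s['orientation'];th=2*np.arctan2(q[2],q[1]);tx=np.array([np.cos(th),np.sin(th)]);ty=np.array([tx[1],-tx[0]]);t=s['tool_pos'][:2]
for n,p in dict(worm=(323,213,91),nut=(315,132,92),tip=(323,240,s['tool_pos'][2]-73),thr=(315,176,86)).items():
    P=onz(c,*p)[:2];print(n,P.round(1),tx@(P-t),ty@(P-t))
```

```text
worm [524.5 -30.2] 14.328557950460782 -0.09299101706005154
nut [548.4 -61.9] 53.92798907089563 -3.771295748869628
tip [521.8 -25.8] 9.219268636715489 -0.10466369110620136
thr [537. -43.] 31.844492695813116 -4.030246021730244
```

{"op": "drive_tool", "data": {"rot": [[0,0,0],[0,0,0],[0,0,0],[0,0,0],[0,0,0],[0,0,0],[0,0,0],[0,0,0]], "delta_pos": [[4,0,8],[4,0,16],[4,0,18],[4,0,19],[4,0,20],[4,0,20.5],[4,0,20.5],[4,0,20.5]], "grip": [1,1,1,1,1,1,1,1]}}

```text
time: 3.2
tool_pos: [518.9, -21.6, 164.7]
orientation: [-0.0, 0.873, -0.487, 0.0]
ft_force: [-0.2, 0.7, -0.1]
gripper_width: 0.002
grip_force: 0.0
```

{"op": "drive_tool", "data": {"rot": [[0,0,0],[0,0,0],[0,0,0],[0,0,0],[0,0,0],[0,0,0],[0,0,0],[0,0,0]], "delta_pos": [[0,0,0.4],[0,0,0.8],[0,0,0.8],[0,0,0.8],[0,0,0.8],[0,0,0.8],[0,0,0.8],[0,0,0.8]], "grip": [1,1,1,1,1,1,1,1]}}

```text
time: 4.2
tool_pos: [518.9, -21.7, 164.4]
orientation: [-0.0, 0.873, -0.487, 0.0]
ft_force: [-2.8, 0.2, 5.3]
gripper_width: 0.006
grip_force: 2.6
```

{"op": "drive_tool", "data": {"rot": [[0,0,0],[0,0,0],[0,0,0],[0,0,0],[0,0,0],[0,0,0],[0,0,0],[0,0,0]], "delta_pos": [[0,0,0.5],[2,0,0.5],[5,0,0.5],[8,0,0.5],[11,0,0.5],[14,0,0.5],[16,0,0.5],[17,0,0.5]], "grip": [1,1,1,1,1,1,1,1]}}

```text
time: 5.2
tool_pos: [527.6, -35.5, 164.1]
orientation: [-0.001, 0.873, -0.487, -0.0]
ft_force: [-4.0, 3.1, 7.8]
gripper_width: -0.005
grip_force: 3.6
```

Run:
```python
from h import *
s=readout.sense();im,c=grab('wrist','w3.png');print(s['tool_pos'],s['ft_force'])
a=cv2.imread('pics/w2.png');b=cv2.imread('pics/w3.png')
cv2.imwrite('pics/m3.png',cv2.resize(b[60:280,200:440],None,fx=2.5,fy=2.5))
```

```text
[527.61814496 -35.54371212 164.12669783] [-3.98035421  3.13810226  7.77893762]
```

View pics/m3.png

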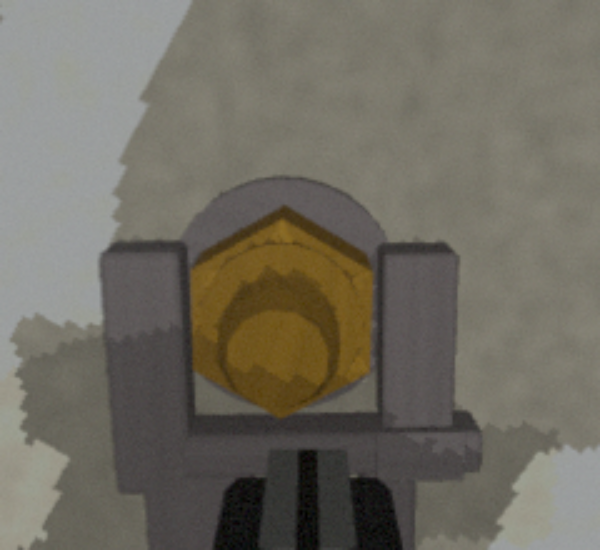

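The fit is closer: jaw faces at crop columns 192 and 380, nut flats at 190 to 373 (the nut top is nearer the camera), and the nut now sits at the throat. I'll do another stroke with slightly more press.

{"op": "drive_tool", "data": {"rot": [[0,0,0],[0,0,0],[0,0,0],[0,0,0],[0,0,0],[0,0,0],[0,0,0],[0,0,0]], "delta_pos": [[0,0,-4],[-17,0,-4],[-17,0,-1],[-17,0,0.3],[-13,0,0.3],[-9,0,0.3],[-4,0,0.3],[0,0,0.3]], "grip": [1,1,1,1,1,1,1,1]}}

```text
time: 6.25
tool_pos: [527.6, -35.6, 164.1]
orientation: [-0.0, 0.873, -0.487, -0.0]
ft_force: [-4.1, 3.5, 9.2]
gripper_width: -0.0
grip_force: 4.1
```

```bash
cat > mouth.py <<'E'
import sys
from h import *
s=readout.sense();im,c=grab('wrist',sys.argv[1]);print(s['tool_pos'].round(1),s['ft_force'].round(1))
# mouth gap edges in rows near the jaw ends: gray profile; brass extent
for f in ['w3.png',sys.argv[1]]:
    b=cv2.imread('pics/'+f).astype(int);h=cv2.cvtColor(b.astype(np.uint8),cv2.COLOR_BGR2HSV)
    m=(h[...,1]>110)&(h[...,0]>12)&(h[...,0]<35)
    v,u=np.nonzero(m[100:230,250:380]);print(f,'brass u',u.min()+250,u.max()+250,'v',v.min()+100,v.max()+100)
    for r in (176,180,222): print(r,b[r,262:364].mean(1).astype(int).tolist()) if r==222 else None
    p=b[222:226,262:370].mean((0,2));g=np.diff(p);print('edges',262+np.argsort(-abs(g))[:6])
E
python3 mouth.py w4.png
```

```text
[527.6 -35.6 164.1] [-4.1  3.5  9.2]
w3.png brass u 276 348 v 143 227
222 [72, 70, 68, 75, 73, 72, 74, 73, 75, 71, 73, 64, 59, 46, 40, 44, 90, 92, 93, 94, 94, 97, 95, 96, 97, 99, 99, 95, 98, 90, 93, 96, 95, 91, 96, 91, 95, 94, 94, 89, 85, 74, 65, 65, 58, 59, 66, 62, 58, 59, 59, 54, 61, 58, 51, 50, 66, 62, 64, 67, 66, 76, 76, 81, 93, 94, 97, 99, 97, 97, 99, 95, 101, 99, 96, 99, 96, 98, 99, 102, 100, 102, 103, 100, 101, 100, 96, 99, 79, 49, 46, 68, 81, 84, 87, 84, 88, 87, 88, 88, 86, 85]
edges [277 350 352 274 353 278]
w4.png brass u 276 348 v 143 227
222 [71, 70, 69, 71, 74, 71, 69, 70, 73, 72, 67, 70, 61, 49, 45, 46, 77, 91, 91, 90, 91, 98, 98, 93, 96, 100, 98, 91, 97, 94, 96, 92, 95, 95, 93, 97, 94, 92, 97, 88, 83, 67, 63, 58, 57, 61, 66, 63, 59, 59, 61, 60, 58, 56, 52, 57, 62, 61, 69, 69, 70, 77, 74, 86, 93, 95, 95, 99, 99, 96, 91, 96, 96, 95, 94, 96, 97, 99, 98, 100, 101, 101, 103, 99, 60, 39, 58, 72, 72, 69, 82, 87, 91, 90, 88, 86, 81, 84, 82, 86, 84, 89]
edges [277 345 347 278 346 274]
```

{"op": "drive_tool", "data": {"rot": [[0,0,0],[0,0,0],[0,0,0],[0,0,0],[0,0,0],[0,0,0],[0,0,0],[0,0,0]], "delta_pos": [[0,0,-4],[-17,0,-4],[-17,0,-1],[-17,0,0],[-13,0,0],[-9,0,0],[-5,0,0],[-2,0,0]], "grip": [1,1,1,1,1,1,1,1]}}

```text
time: 7.3
tool_pos: [525.8, -34.0, 164.2]
orientation: [0.0, 0.873, -0.487, -0.001]
ft_force: [-8.4, 3.8, 14.5]
gripper_width: -0.001
grip_force: 7.3
```

```bash
python3 mouth.py w5.png | grep -v '^222'
python3 - <<'E'
import cv2
b=cv2.imread('pics/w5.png');cv2.imwrite('pics/m5.png',cv2.resize(b[60:280,200:440],None,fx=2.5,fy=2.5))
E
```

```text
[525.8 -34.  164.2] [-8.4  3.8 14.5]
w3.png brass u 276 348 v 143 227
edges [277 350 352 274 353 278]
w5.png brass u 274 346 v 138 221
edges [344 275 351 310 352 324]
```

View pics/m5.png

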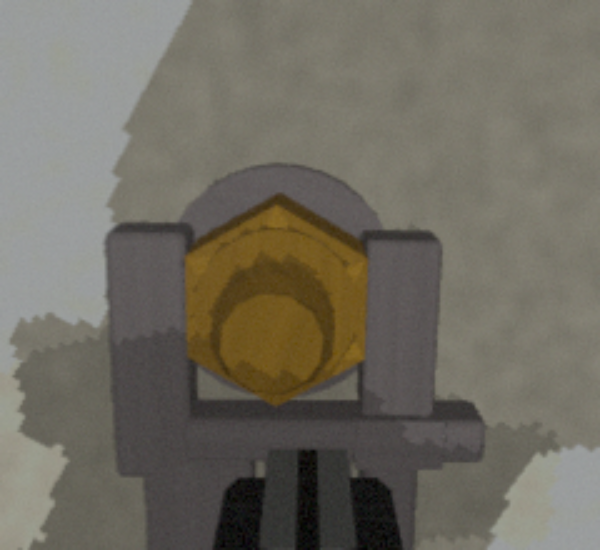

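Both jaw faces now touch the nut's flats (crop columns 188 and 362), and the drag has risen. One more lighter stroke will verify the fit.

{"op": "drive_tool", "data": {"rot": [[0,0,0],[0,0,0],[0,0,0],[0,0,0],[0,0,0],[0,0,0],[0,0,0],[0,0,0]], "delta_pos": [[0,0,-4],[-14,0,-4],[-14,0,-1],[-14,0,-0.1],[-11,0,-0.1],[-7,0,-0.1],[-3,0,-0.1],[0,0,-0.1]], "grip": [1,1,1,1,1,1,1,1]}}

```text
time: 8.35
tool_pos: [525.3, -32.6, 164.1]
orientation: [-0.001, 0.873, -0.487, -0.002]
ft_force: [-11.7, 11.4, 17.9]
gripper_width: -0.004
grip_force: 9.2
```

```bash
python3 mouth.py w6.png | grep -v '^222'
python3 - <<'E'
import cv2,numpy as np
for f in('w4','w5','w6'):
    b=cv2.imread(f'pics/{f}.png').astype(int)
    for r0 in (205,): 
        p=b[r0:r0+6].mean((0,2));print(f,p[268:285].astype(int),p[335:380].astype(int))
a=cv2.imread('pics/w5.png');b=cv2.imread('pics/w6.png')
print(cv2.absdiff(a,b)[130:260,230:400].mean())
E
```

```text
[525.3 -32.6 164.1] [-11.7  11.4  17.9]
w3.png brass u 276 348 v 143 227
edges [277 350 352 274 353 278]
w6.png brass u 275 347 v 134 218
edges [354 366 276 316 334 342]
w4 [73 73 72 70 68 64 51 46 45 64 76 72 70 64 67 66 66] [ 72  78  74  74  75  76  79  83  84  83  82  75  67  71  80  87  88  87
  88  89  88  87  89  86  83  86  87  88  88  87  89  87  86  85  85  86
  84  87  87  86  86  81 103 116 117]
w5 [72 73 72 72 73 70 67 57 50 46 58 85 86 81 78 75 73] [ 76  77  73  75  77  78  82  81  54  45  65  79  87  86  85  87  89  88
  88  87  86  85  83  86  87  88  87  87  86  85  85  85  84  84  84  86
  87  84  82 108 117 117 117 117 116]
w6 [71 72 72 73 72 71 70 68 65 53 44 44 69 94 95 93 90] [ 75  75  81  85  90  93  95  96  62  46  65  81  86  84  86  87  88  88
  87  86  86  86  85  85  86  87  88  88  86  85  85  85  83  84  85  84
  86  84  79  96 116 117 118 117 117]
7.486907993966818
```

The worm no longer turns under 16 N of drag and the jaw's edge has stopped moving, so the jaws are snug. Next I lift off and move to the pushing side of the grip (wrench -y).

{"op": "drive_tool", "data": {"rot": [[0,0,0],[0,0,0],[0,0,0],[0,0,0],[0,0,0],[0,0,0],[0,0,0],[0,0,0]], "delta_pos": [[0,0,-15],[-20,10,-15],[-70,26,-15],[-94,27,-10],[-94,27,5],[-94,27,14],[-94,27,14],[-94,27,14]], "grip": [1,1,1,1,1,1,1,1]}}

```text
time: 9.4
tool_pos: [454.9, 31.2, 149.4]
orientation: [-0.0, 0.873, -0.487, 0.0]
ft_force: [-0.2, 0.6, -0.5]
gripper_width: -0.001
grip_force: 0.0
```

Run:
```python
from h import *
s=readout.sense();im,c=grab('wrist','w7.png');print(s['tool_pos'],s['ft_force'])
q=s['orientation'];th=2*np.arctan2(q[2],q[1]);tx=np.array([np.cos(th),np.sin(th)]);ty=np.array([tx[1],-tx[0]]);t=s['tool_pos'][:2]
P=np.array([548.4,-62]);print(np.degrees(th),tx@(P-t),ty@(P-t))
```

```text
[454.89400226  31.22501117 149.42615125] [-0.17784038  0.5910436  -0.46728907]
-58.334197876815125 128.433357831718 -30.64550403463034
```

View pics/w7.png

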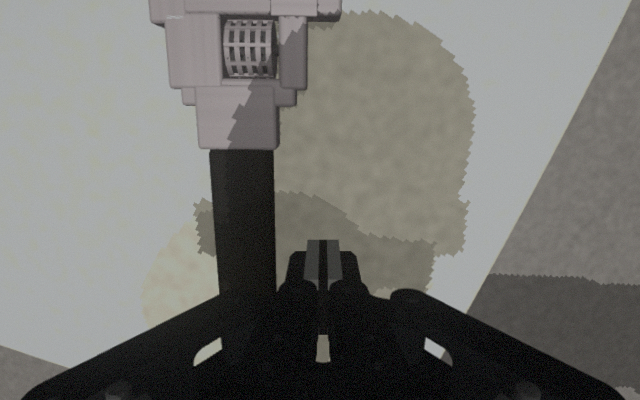

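The grip's near side is at column 276 and the fingertip's left edge at 305, so the gap is about 11 mm. I'll swing along an arc about the nut.

{"op": "drive_tool", "data": {"rot": [[0,0,1.7],[0,0,3.4],[0,0,5.2],[0,0,6.9],[0,0,8.6],[0,0,10.3],[0,0,12],[0,0,13.75]], "delta_pos": [[-0.9,-3.9,0],[-1.6,-7.7,0],[-2.2,-11.6,0],[-2.8,-15.5,0],[-3.2,-19.5,0],[-3.5,-23.4,0],[-3.6,-27.4,0],[-3.7,-31.3,0]], "grip": [1,1,1,1,1,1,1,1]}}

```text
time: 10.45
tool_pos: [479.3, 51.2, 149.0]
orientation: [0.0, 0.808, -0.589, -0.0]
ft_force: [-3.7, -1.5, 1.4]
gripper_width: 0.001
grip_force: 1.7
```

{"op": "drive_tool", "data": {"rot": [[0,0,1.7],[0,0,3.4],[0,0,5.2],[0,0,6.9],[0,0,8.6],[0,0,10.3],[0,0,12],[0,0,13.75]], "delta_pos": [[-0.9,-3.9,0],[-1.6,-7.7,0],[-2.2,-11.6,0],[-2.8,-15.5,0],[-3.2,-19.5,0],[-3.5,-23.4,0],[-3.6,-27.4,0],[-3.7,-31.3,0]], "grip": [1,1,1,1,1,1,1,1]}}

```text
time: 11.45
tool_pos: [508.0, 64.4, 149.1]
orientation: [-0.0, 0.732, -0.682, -0.0]
ft_force: [-2.6, -0.5, 0.5]
gripper_width: -0.001
grip_force: 1.6
```

```bash
cat > st.py <<'E'
from h import *
s=readout.sense();q=s['orientation'];th=2*np.arctan2(q[2],q[1]);tx=np.array([np.cos(th),np.sin(th)]);ty=np.array([tx[1],-tx[0]]);t=s['tool_pos'][:2]
P=np.array([548.4,-62]);print(np.degrees(th),'P',tx@(P-t),ty@(P-t),'push',ty@s['ft_force'][:2],'along',tx@s['ft_force'][:2],s['ft_force'][2],s['q'][5])
E
python3 st.py
python3 - <<'E'
import sys;sys.path.insert(0,'.')
from h import *
im,c=grab('wrist','w8.png')
g=cv2.cvtColor(im,cv2.COLOR_RGB2GRAY).astype(int)
for r in (180,210,235): print(r,[u for u in range(150,320) if abs(g[r,u+1]-g[r,u-1])>40])
a=cv2.cvtColor(cv2.imread('pics/w7.png'),cv2.COLOR_BGR2GRAY).astype(int)
for r in (180,210,235): print(r,[u for u in range(150,320) if abs(a[r,u+1]-a[r,u-1])>40])
E
```

```text
-85.92509995612566 P 128.92359326006022 -31.291858800262474 push 2.6124386024857116 along 0.34518748121443665 0.4654383005555136 -0.36099624479327974
180 [192, 193, 223, 224, 225, 286, 287, 288]
210 [227, 228, 289, 290]
235 [231, 232, 291, 292]
180 [210, 211, 273, 274]
210 [212, 213, 274, 275]
235 [214, 215, 274, 275]
```

{"op": "drive_tool", "data": {"rot": [[0,0,1],[0,0,2],[0,0,2.9],[0,0,2.9],[0,0,2.9],[0,0,2.9],[0,0,2.9],[0,0,2.9]], "delta_pos": [[-0.5,-2.1,0],[-1,-4.3,0],[-1.4,-6.4,0],[-1.4,-6.4,0],[-1.4,-6.4,0],[-1.4,-6.4,0],[-1.4,-6.4,0],[-1.4,-6.4,0]], "grip": [1,1,1,1,1,1,1,1]}}

```text
time: 12.5
tool_pos: [514.2, 66.1, 149.2]
orientation: [-0.0, 0.715, -0.699, 0.0]
ft_force: [-2.1, 1.8, -0.1]
gripper_width: -0.0
grip_force: 0.6
```

{"op": "drive_tool", "data": {"rot": [[0,0,0.3],[0,0,0.6],[0,0,0.9],[0,0,1.2],[0,0,1.2],[0,0,1.2],[0,0,1.2],[0,0,1.2]], "delta_pos": [[-0.2,-0.7,0],[-0.3,-1.4,0],[-0.5,-2,0],[-0.6,-2.7,0],[-0.6,-2.7,0],[-0.6,-2.7,0],[-0.6,-2.7,0],[-0.6,-2.7,0]], "grip": [1,1,1,1,1,1,1,1]}}

```text
time: 13.5
tool_pos: [516.7, 66.7, 149.1]
orientation: [-0.0, 0.708, -0.707, 0.0]
ft_force: [-3.8, 0.6, 1.6]
gripper_width: 0.002
grip_force: 1.5
```

{"op": "drive_tool", "data": {"rot": [[0,0,0.3],[0,0,0.6],[0,0,0.9],[0,0,1.2],[0,0,1.2],[0,0,1.2],[0,0,1.2],[0,0,1.2]], "delta_pos": [[-0.2,-0.7,0],[-0.3,-1.4,0],[-0.5,-2,0],[-0.6,-2.7,0],[-0.6,-2.7,0],[-0.6,-2.7,0],[-0.6,-2.7,0],[-0.6,-2.7,0]], "grip": [1,1,1,1,1,1,1,1]}}

```text
time: 14.5
tool_pos: [519.5, 67.3, 149.2]
orientation: [0.0, -0.7, 0.714, -0.0]
ft_force: [-3.3, 2.1, 0.4]
gripper_width: -0.002
grip_force: 1.3
```

{"op": "drive_tool", "data": {"rot": [[0,0,0.3],[0,0,0.6],[0,0,0.9],[0,0,1.2],[0,0,1.2],[0,0,1.2],[0,0,1.2],[0,0,1.2]], "delta_pos": [[-0.2,-0.7,0],[-0.3,-1.4,0],[-0.5,-2,0],[-0.6,-2.7,0],[-0.6,-2.7,0],[-0.6,-2.7,0],[-0.6,-2.7,0],[-0.6,-2.7,0]], "grip": [1,1,1,1,1,1,1,1]}}

```text
time: 15.5
tool_pos: [522.2, 67.9, 149.2]
orientation: [0.0, -0.693, 0.721, -0.0]
ft_force: [-2.4, 1.2, 0.1]
gripper_width: 0.002
grip_force: 1.3
```

{"op": "drive_tool", "data": {"rot": [[0,0,0.3],[0,0,0.6],[0,0,0.9],[0,0,1.2],[0,0,1.2],[0,0,1.2],[0,0,1.2],[0,0,1.2]], "delta_pos": [[-0.2,-0.7,0],[-0.3,-1.4,0],[-0.5,-2,0],[-0.6,-2.7,0],[-0.6,-2.7,0],[-0.6,-2.7,0],[-0.6,-2.7,0],[-0.6,-2.7,0]], "grip": [1,1,1,1,1,1,1,1]}}

```text
time: 16.5
tool_pos: [524.9, 68.3, 149.1]
orientation: [0.0, -0.685, 0.728, -0.0]
ft_force: [-2.8, 2.4, 1.2]
gripper_width: 0.002
grip_force: 1.3
```

{"op": "drive_tool", "data": {"rot": [[0,0,0.3],[0,0,0.6],[0,0,0.9],[0,0,1.2],[0,0,1.2],[0,0,1.2],[0,0,1.2],[0,0,1.2]], "delta_pos": [[-0.2,-0.7,0],[-0.3,-1.4,0],[-0.5,-2,0],[-0.6,-2.7,0],[-0.6,-2.7,0],[-0.6,-2.7,0],[-0.6,-2.7,0],[-0.6,-2.7,0]], "grip": [1,1,1,1,1,1,1,1]}}

```text
time: 17.5
tool_pos: [527.7, 68.7, 149.2]
orientation: [0.0, -0.677, 0.736, -0.0]
ft_force: [-2.0, 1.0, 0.3]
gripper_width: -0.001
grip_force: 1.3
```

{"op": "drive_tool", "data": {"rot": [[0,0,0.3],[0,0,0.6],[0,0,0.9],[0,0,1.2],[0,0,1.2],[0,0,1.2],[0,0,1.2],[0,0,1.2]], "delta_pos": [[-0.2,-0.7,0],[-0.3,-1.4,0],[-0.5,-2,0],[-0.6,-2.7,0],[-0.6,-2.7,0],[-0.6,-2.7,0],[-0.6,-2.7,0],[-0.6,-2.7,0]], "grip": [1,1,1,1,1,1,1,1]}}

```text
time: 18.5
tool_pos: [530.4, 69.2, 149.1]
orientation: [0.0, -0.67, 0.743, -0.0]
ft_force: [-2.4, 2.4, 0.2]
gripper_width: 0.001
grip_force: 1.3
```

{"op": "drive_tool", "data": {"rot": [[0,0,0.3],[0,0,0.6],[0,0,0.9],[0,0,1.2],[0,0,1.2],[0,0,1.2],[0,0,1.2],[0,0,1.2]], "delta_pos": [[-0.2,-0.7,0],[-0.3,-1.4,0],[-0.5,-2,0],[-0.6,-2.7,0],[-0.6,-2.7,0],[-0.6,-2.7,0],[-0.6,-2.7,0],[-0.6,-2.7,0]], "grip": [1,1,1,1,1,1,1,1]}}

```text
time: 19.5
tool_pos: [533.1, 69.4, 149.1]
orientation: [0.0, -0.662, 0.75, -0.0]
ft_force: [-2.5, 2.2, -0.3]
gripper_width: -0.004
grip_force: 1.2
```

{"op": "drive_tool", "data": {"rot": [[0,0,0.3],[0,0,0.6],[0,0,0.9],[0,0,1.2],[0,0,1.2],[0,0,1.2],[0,0,1.2],[0,0,1.2]], "delta_pos": [[-0.2,-0.7,0],[-0.3,-1.4,0],[-0.5,-2,0],[-0.6,-2.7,0],[-0.6,-2.7,0],[-0.6,-2.7,0],[-0.6,-2.7,0],[-0.6,-2.7,0]], "grip": [1,1,1,1,1,1,1,1]}}

```text
time: 20.5
tool_pos: [535.9, 69.7, 149.2]
orientation: [0.0, -0.654, 0.756, -0.0]
ft_force: [-2.7, 2.2, 0.8]
gripper_width: 0.001
grip_force: 1.2
```

{"op": "drive_tool", "data": {"rot": [[0,0,0.3],[0,0,0.6],[0,0,0.9],[0,0,1.2],[0,0,1.2],[0,0,1.2],[0,0,1.2],[0,0,1.2]], "delta_pos": [[-0.2,-0.7,0],[-0.3,-1.4,0],[-0.5,-2,0],[-0.6,-2.7,0],[-0.6,-2.7,0],[-0.6,-2.7,0],[-0.6,-2.7,0],[-0.6,-2.7,0]], "grip": [1,1,1,1,1,1,1,1]}}

```text
time: 21.5
tool_pos: [537.7, 70.1, 149.0]
orientation: [-0.001, -0.646, 0.763, 0.001]
ft_force: [-6.4, 2.5, 3.4]
gripper_width: 0.003
grip_force: 3.5
```

The push is rising and the motion falls short, so this is probably the stop. I'll take smaller steps from here.

{"op": "drive_tool", "data": {"rot": [[0,0,0.2],[0,0,0.5],[0,0,0.5],[0,0,0.5],[0,0,0.5],[0,0,0.5],[0,0,0.5],[0,0,0.5]], "delta_pos": [[-0.1,-0.6,0],[-0.3,-1.2,0],[-0.3,-1.2,0],[-0.3,-1.2,0],[-0.3,-1.2,0],[-0.3,-1.2,0],[-0.3,-1.2,0],[-0.3,-1.2,0]], "grip": [1,1,1,1,1,1,1,1]}}

```text
time: 22.5
tool_pos: [538.3, 70.1, 149.0]
orientation: [-0.001, -0.643, 0.766, 0.001]
ft_force: [-9.8, 5.4, 4.5]
gripper_width: -0.003
grip_force: 4.7
```

```bash
python3 st.py
```

```text
259.9633003032445 P 128.36004300685914 -32.95597903976874 push 10.535214696723534 along -3.5735044449634112 4.488646858436482 -0.5914555045005371
```

{"op": "drive_tool", "data": {"rot": [[0,0,0.2],[0,0,0.4],[0,0,0.4],[0,0,0.4],[0,0,0.4],[0,0,0.4],[0,0,0.4],[0,0,0.4]], "delta_pos": [[-0.1,-0.6,0],[-0.3,-1.3,0],[-0.3,-1.3,0],[-0.3,-1.3,0],[-0.3,-1.3,0],[-0.3,-1.3,0],[-0.3,-1.3,0],[-0.3,-1.3,0]], "grip": [1,1,1,1,1,1,1,1]}}

```text
time: 23.5
tool_pos: [539.1, 70.3, 148.9]
orientation: [-0.002, -0.64, 0.768, 0.002]
ft_force: [-11.4, 5.1, 6.0]
gripper_width: 0.003
grip_force: 6.0
```

```bash
python3 st.py
```

```text
259.56365453291005 P 128.38041023962677 -33.13543458892933 push 12.15906533132371 along -2.9029588839443634 5.98014971343096 -0.5974962390928147
```

{"op": "drive_tool", "data": {"rot": [[0,0,0.2],[0,0,0.4],[0,0,0.4],[0,0,0.4],[0,0,0.4],[0,0,0.4],[0,0,0.4],[0,0,0.4]], "delta_pos": [[-0.1,-0.7,0],[-0.3,-1.5,0],[-0.3,-1.5,0],[-0.3,-1.5,0],[-0.3,-1.5,0],[-0.3,-1.5,0],[-0.3,-1.5,0],[-0.3,-1.5,0]], "grip": [1,1,1,1,1,1,1,1]}}

```text
time: 24.5
tool_pos: [540.2, 70.3, 148.9]
orientation: [-0.002, -0.637, 0.771, 0.002]
ft_force: [-13.3, 5.3, 8.4]
gripper_width: -0.0
grip_force: 6.9
```

```bash
python3 st.py;  python3 - <<'E'
import sys;sys.path.insert(0,'.')
from h import *
im,c=grab('wrist','w9.png')
g=cv2.cvtColor(im,cv2.COLOR_RGB2GRAY).astype(int)
for r in (180,210,235): print(r,[u for u in range(150,320) if abs(g[r,u+1]-g[r,u-1])>40])
E
```

```text
259.1593301988504 P 128.36385750540717 -32.9766013997208 push 14.032276344032576 along -2.6981410707454567 8.384525112533455 -0.6033531416508702
180 [223, 224, 286, 287]
210 [227, 228, 289, 290]
235 [231, 232, 291, 292]
```

The push is 14 N at 128 mm (1.8 N m, against 0.15 N m of thread friction), so the nut is home. I'll back off, rise and look.

{"op": "drive_tool", "data": {"rot": [[0,0,0],[0,0,0],[0,0,0],[0,0,0],[0,0,0],[0,0,0],[0,0,0],[0,0,0]], "delta_pos": [[0,3,0],[0,10,0],[0,14,0],[0,14,-20],[20,14,-60],[60,-10,-60],[90,-33,-50],[90,-33,-40]], "grip": [1,1,1,1,1,1,1,1]}}

```text
time: 25.55
tool_pos: [559.2, -26.6, 188.9]
orientation: [0.0, -0.636, 0.772, -0.001]
ft_force: [-0.8, -0.1, -0.2]
gripper_width: -0.0
grip_force: 0.0
```

```bash
python3 st.py
python3 - <<'E'
from h import *
im,c=grab('wrist','w10.png')
b=cv2.imread('pics/w10.png');cv2.imwrite('pics/m10.png',cv2.resize(b[20:280,190:450],None,fx=2.3,fy=2.3))
E
```

```text
259.01004484417115 P 36.83091541360094 3.8127052234030385 push 0.8049150051907495 along 0.3043961360229927 -0.18600869474268325 -0.4245731442916662
```

View pics/m10.png

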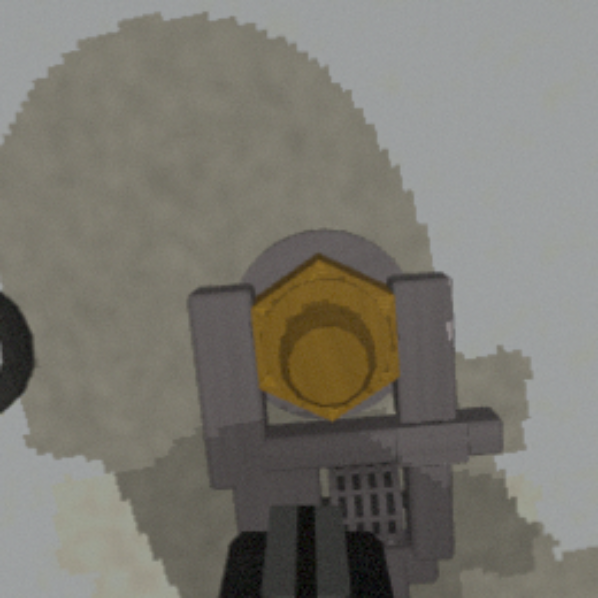

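The nut at crop (325,340) has turned with the wrench and its flats lie against both jaws (250 to 397), so the fit is snug. The gasket at the left edge is untouched. I'll retreat and hand in.

{"op": "drive_tool", "data": {"rot": [[0,0,0],[0,0,0],[0,0,0],[0,0,0],[0,0,0],[0,0,0],[0,0,0],[0,0,0]], "delta_pos": [[0,0,-20],[0,0,-50],[0,0,-80],[0,0,-80],[0,0,-80],[0,0,-80],[0,0,-80],[0,0,-80]], "grip": [1,1,1,1,1,1,1,1]}}

```text
time: 26.6
tool_pos: [558.1, -24.5, 268.8]
orientation: [-0.0, -0.637, 0.771, 0.0]
ft_force: [-0.8, -0.3, -0.3]
gripper_width: 0.002
grip_force: 0.0
```

```bash
python3 -c "
from cell import order
print(order.sign_off())"
```

```text
the job is handed in; nothing more can be done
None
```

I closed the jaws snug on the nut and swung it clockwise about 0.66 rad until the push rose from about 3 N to 14 N, which I took as the stop; the wrench was left snug on the nut, the hand is clear, and the job is handed in at about 27 s with no verdict returned.

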